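# Clip a cleaned module, draw it from the drying rack and show it at a slant

### The arm

A 6-joint arm with a two-finger parallel gripper is mounted at the origin on a cart in front of the work surface, level with it; the furniture and walls round the work are solid. World frame = base frame: x ahead of the robot, y to its left, z up, the work surface at z = 0. Lengths are in m, angles in rad, forces in N, time in s.
With the tool pointing down it reaches from about 0.3 to 0.75 m from the base axis. Payload 8.5 kg.
Tool frame: the origin (TCP) lies between the finger pads; the fingertips stand ahead of it and the grasp point (between the pads) lies 5 mm behind it (tcp_to_tips is the y of the fingertips in the tool frame, in m); y points along the fingers, z is the direction in which the jaws open and shut, and the axes are right-handed (so a half turn about y gives the same grasp; the last joint's range is limited). The gripper opens to 85 mm and grips with 20 to 120 N. Pads are 22 mm wide; open, the fingers measure 114 mm over their backs; the gripper's body (76 mm by 85 mm) begins 54 mm behind the grasp point. The pads swing forward as they close: fully open they stand 13 mm farther back than shut.
Start: joints at [-1.359, 0.381, 1.297, -0, 1.464, -0.215], TCP at [0.228, -0.501, 0.245] pointing down, gripper open.
Joint ranges: [-3.11, 3.11], [-0.89, 2.33], [0.22, 2.48], [-1.42, 4.56], [0.17, 2.85], [-2.88, 2.88]. Speed limits (rad/s): [2.39, 2.39, 3.14, 3.14, 3.14, 3.14].

### API

Orientations are given as a unit quaternion [w, x, y, z].
In Python, from workcell import get_obs, read_camera, close_job, tcp_to_tips gives the robot as it stands.
- The arm moves only by the tool step_arm, never from a script. Its argument "series" is a list of rows, each a list of 2 entries, a list of its own where there are three numbers: the shift along the tool's x, y, z scaled (see below), then the turn, a rotation vector about the tool's x, y, z scaled (see below). In form: [[[dx, dy, dz], [rx, ry, rz]], ...]. A call has 1 to 8 rows; each row is the pose to reach, as a shift and turn from the pose commanded when the call began, along the tool's axes at that moment; what a row does not reach only later rows make up. The controller multiplies each number of a shift by 12 cm and each number of a turn by 0.5 rad. A row lasts 1/8 s, in which the tool goes at most 62.5 mm and 10.7 degrees, less where a joint would pass 70% of its speed; a pose out of reach is approached as far as the arm can. A call with a number of a shift or a turn outside -1 to 1 is refused whole. A call with a gripper value outside its range is refused whole. "hand" is the opening, from 0 (shut) to 1 (fully open), set as the call begins (left out, the last holds). The fingers move at their own pace and stop on an object; "squeeze" is the grip in N (left out, the last holds). Time passes only in rows, so rows that repeat a pose let the fingers close. It gives the time, the measured TCP pose, the force and the opening at its end, in the units of the state.
- get_obs(): the state, without advancing time (a new reading comes with each control period).
- read_camera(name): name is "scene" or "side" or "wrist"; returns a dict with "image" (420x560x3 uint8, red, green, blue), "camera_matrix" (3x3 intrinsics, pixels), "k1" (the pictures are not rectified: a ray, as slopes to the right and down, at radius r is drawn at 1 + k1 r^2 times it, then the intrinsics apply), "T" (4x4, takes a point from camera to world coordinates); the wrist camera has in their place "tool_from_camera" (4x4, takes a point from camera to tool coordinates, whose origin is the TCP and whose axes are the tool frame's). Camera axes: x right, y down, z forward; pixel columns grow to the right and rows downward; lengths in m; the calibration is good to about 2 mm. A picture is of the moment at which its call begins: read the wrist's pose just before it. There is no depth.
- close_job(): hands the job in, once; it reports no verdict.
The state is a dict: "clock": time; "joints": joint angles; "joint_vel": joint speeds; "tau": joint torques, N m; "tool_pos": TCP position; "tool_rot": TCP orientation; "ft_force": force on the tool from outside, world axes, zero at the start; "ft_torque": the same for the moment, N m; "width": opening from 0.0 (shut) to 1.0 (fully open).
Only numpy, scipy, OpenCV 4.12 (cv2) and the standard library are available. Lean on these libraries where they do the work, as an engineer would, in place of code of your own. Each camera call takes 0.05 s, during which the arm holds its last target.

### The job

Without the gripper itself touching the freshly cleaned module in the rack's front slot (nearest the robot), take the sprung clip off its stand, squeeze its wings to open the jaw and let it close on the top of that module. Then use the shut clip as the handle: draw the module up out of its slot and lean it over by about 45 degrees, so that a broad face looks half upward. Finish while still holding it there by the clip, motionless and raised at least 15 cm above the worktop; the other module stays in the rack.

Things in the scene. Friction and masses are not known exactly. Their poses are not given: they have to be found in the camera images.
- clip: Loose sprung clip of grey plastic, like a broad clothes peg, 70 mm high, 45 g, clamped jaw down on its stand. Origin at the pivot; z up away from the jaw, y along the hinge, x across the jaw. Its middle block is 13 (x) x 30 (y) mm, z = -6 to +12: held by the end faces, 30 mm apart along y, the clip stays shut. The frame belongs to the -x half: it leans up to 9 degrees when squeezed.
- clip_wings (a point): Midway between the clip's two wings, 18 mm above the pivot. The wings, 22 mm wide along y, rise on the +x and -x sides to z = +30 mm. Outer faces: about 31 mm apart at the tips when shut on a module or on the stand; parallel and 22 mm apart when squeezed fully together along x (about 12 N), which opens the jaw.
- clip_jaw (a point): Midway between the clip's two jaw pads, 28 mm below the pivot. The pads are 20 mm wide along y and reach from z = -34 to -22 mm in the clip's frame; fully open they stand 16 mm apart; an item may enter up to z = -10 mm. Shut on 7 mm the jaw grips with about 5 N.
- clip_lever (a joint): Opening angle of the clip's +x half (rad): 0 with the jaw shut on a 7 mm thing (a module or the stand's plate), 0.315 fully open, -0.185 shut on nothing; a spring closes it.
- clip_stand: Fixed steel stand that carries the clip at the start: foot 80 x 84 x 8 mm with an upright plate 7 mm thick (x) and 60 mm wide (y), its top edge 60 mm above the worktop. Origin at the centre of the underside, z up. The clip starts with its pivot 80 mm above the worktop, within 8 mm of the plate's middle, its axes parallel to the stand's.
- rack: Fixed white drying rack, a block 100 (x) x 50 (y) x 36 mm on a thin foot plate. Origin at the centre of its underside, z up; -x end towards the robot, turned up to 0.4 rad. Slots at x = -30, 0, +30 mm, 9 (x) x 24.5 (y) mm, 30 mm deep, floor at z = 6 mm: the front one (-30) holds the module to be shown, the middle one is empty, the back one holds the other module.
- module: Module to be shown: dark flat bar 22 x 66 x 7 mm, about 18 g, on end in the front slot, its top 72 mm above the worktop, 36 mm above the rack. Origin at the centre of one broad face; y along the length (up at the start, ends at +-33 mm), x across the width (rack's y), z through the thickness (0 to 7 mm, along the rack's x). At the end z is about 45 degrees from vertical, either face up.
- other_module: A second module of the same shape and size, standing on end in the back slot of the rack; it stays there.

How it is judged:
On the way, in this order (a step that is already met when the one before it is completed fails the run):
1. the clip's jaw is shut on the module while this stands in its slot (value of joint clip_lever between -0.08 and 0.08 rad and contact force between clip and module above 2 N and height (world z) of module below 0.055 m and angle between module's own y axis and vertical below 0.2 rad), for 0.2 s.
2. the module is drawn up clear of the rack by the clip (height (world z) of module above 0.085 m and contact force between clip and module above 1 N and contact force between the fingers and clip above 1 N and contact force between module and rack below 0.1 N), for 0.1 s.
At the end, for the whole second after the job is handed in: Fingers hold the clip and the shut clip (lever within 0.08 rad of 0) grips the module; both at least 0.15 m up, at rest, broad face 32 to 58 degrees from level, module free of rack and robot; the other module in its slot (moved under 12 mm) (height (world z) of each of module, clip above 0.15 m and linear speed of module below 0.03 m/s and angular speed of module below 0.3 rad/s and (angle between module's own z axis and vertical between 0.56 and 1.01 rad or angle between module's own z axis and vertical between 2.13 and 2.58 rad) and value of joint clip_lever between -0.08 and 0.08 rad and contact force between clip and module above 1 N and contact force between the fingers and clip above 2 N and contact force between module and rack below 0.1 N and contact force between module and the arm below 0.1 N and angle between other_module's own y axis and vertical below 0.2 rad and distance of other_module from where it was at the start of the episode below 0.012 m); the arm keeps its last pose, push and grip.
It fails at once if the fingers or the arm touch the cleaned module (contact force between any of the fingers, the arm and module above 1 N).
It fails at once if the other module is lifted or tipped out of its slot (distance of other_module from where it was at the start of the episode above 0.02 m or angle between other_module's own y axis and vertical above 0.3 rad).
It also fails if it takes over 51 s, if anything falls off the work surface, if the arm or the gripper's body presses on something with over 40 N, if the wrist force passes 120 N, or if a joint passes its speed limit or range.

## Working session

There is one attempt and no reset: what is moved stays moved. The work goes in short steps, Python scripts to look and compute and a tool call to move; the robot and the scene stay as the last step left them, time stands still between calls to the robot, and variables do not carry over. Pictures are saved under pics/ and viewed, and the job is handed in when it is done.

Besides the shell and the picture viewer there is one more tool, called after "Request:" by a JSON object that holds its "fn" and its "kwargs". step_arm: Moves the arm, as the interface text tells. Shifts and turns lie within -1 to 1; 1 stands for 12 cm of shift or 0.5 rad of turn. Its arguments: {"type":"object","properties":{"series":{"type":"array"},"hand":{"type":"number"},"squeeze":{"type":"number"}},"required":["series"]}

```bash
ls; mkdir -p pics; python3 - <<'E'
from workcell import get_obs, read_camera, tcp_to_tips
import cv2
o=get_obs(); print(o, tcp_to_tips)
for n in ["scene","side","wrist"]:
    d=read_camera(n); cv2.imwrite(f"pics/{n}0.png",d["image"][:,:,::-1]); print(n,{k:v for k,v in d.items() if k!="image"})
E
```

```text
pics
{'clock': 0.0, 'joints': array([-1.35929084e+00,  3.81205334e-01,  1.29825830e+00, -2.01747869e-05,
        1.46357922e+00, -2.15277681e-01]), 'joint_vel': array([-0.00012675,  0.00046967, -0.00081158,  0.00180946, -0.0004731 ,
       -0.00092944]), 'tau': array([ 7.93235213e-04, -4.48459482e+01, -2.31277370e+01, -6.79967775e-05,
        4.74560176e-03, -2.87837722e-06]), 'tool_pos': array([ 0.22761655, -0.50039624,  0.24470757]), 'tool_rot': array([ 0.14974267, -0.14975492,  0.69158078, -0.6905553 ]), 'ft_force': array([-0.54439409, -0.57609806,  0.03326728]), 'ft_torque': array([-0.00653886,  0.03766375, -0.01761757]), 'width': 0.9993892728913205} 0.014
scene {'camera_matrix': array([[381.61827604,   0.        , 283.05602034],
       [  0.        , 381.61827604, 209.90739891],
       [  0.        ,   0.        ,   1.        ]]), 'k1': -0.03452111848393268, 'T': array([[-0.71102222, -0.33720333,  0.61704239, -0.04473817],
       [-0.70293349,  0.36359   , -0.61129928,  0.53325643],
       [-0.01821829, -0.86838714, -0.49555209,  0.52243173],
       [ 0.        ,  0.        ,  0
[... 446 characters left out ...]
 -6.20602335e-01,
         6.51443399e-01],
       [ 0.00000000e+00,  0.00000000e+00,  0.00000000e+00,
         1.00000000e+00]])}
wrist {'camera_matrix': array([[342.07942842,   0.        , 278.40728325],
       [  0.        , 342.07942842, 206.95804337],
       [  0.        ,   0.        ,   1.        ]]), 'k1': -0.044187654371410146, 'tool_from_camera': array([[-1.74936984e-03,  9.62662943e-01,  2.70697244e-01,
        -6.84438344e-02],
       [ 1.74145672e-05, -2.70697629e-01,  9.62664424e-01,
        -1.27987587e-01],
       [ 9.99998470e-01,  1.68877019e-03,  4.56785910e-04,
         1.13033863e-03],
       [ 0.00000000e+00,  0.00000000e+00,  0.00000000e+00,
         1.00000000e+00]])}
```

View pics/scene0.png

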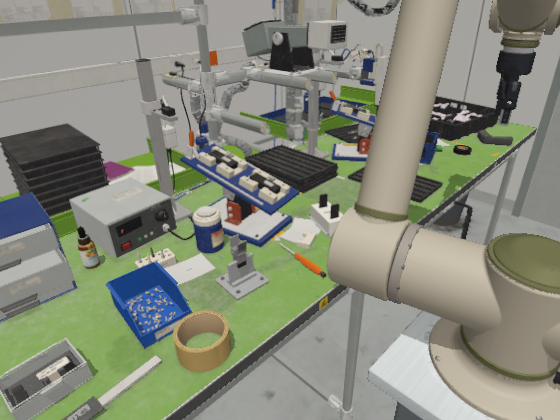

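View pics/side0.png

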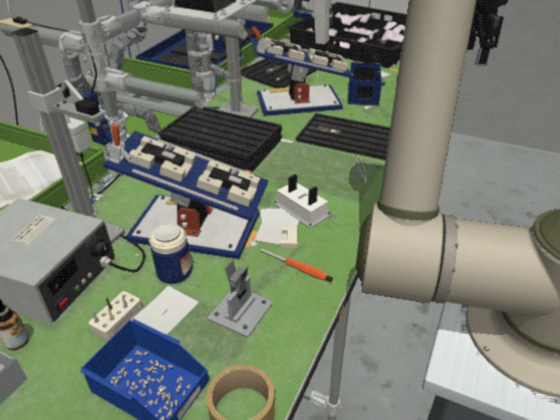

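View pics/wrist0.png

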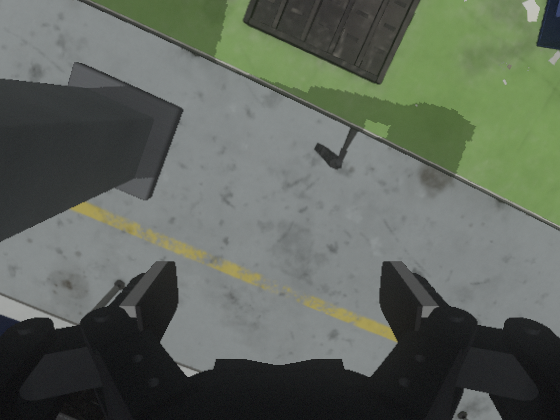

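Side view: the clip stand is near (240,305) and the white rack with two dark modules near (302,200). In the scene view they are at (242,275) and (327,215). I'll enlarge these.

```bash
cat > h.py <<'E'
import numpy as np, cv2
from scipy.spatial.transform import Rotation as R
from workcell import get_obs, read_camera, tcp_to_tips
def rot(q): return R.from_quat([q[1],q[2],q[3],q[0]])
def D(d):return np.array([d["k1"],0,0,0,0.])
def camT(d,o=None):
    if "T" in d: return d["T"]
    T=np.eye(4);T[:3,:3]=rot(o["tool_rot"]).as_matrix();T[:3,3]=o["tool_pos"]; return T@d["tool_from_camera"]
def proj(P,d,T):
    Ti=np.linalg.inv(T); rv=cv2.Rodrigues(Ti[:3,:3])[0]
    return cv2.projectPoints(np.asarray(P,float).reshape(-1,1,3),rv,Ti[:3,3],d["camera_matrix"],D(d))[0].reshape(-1,2)
def ray(uv,d,T):
    n=cv2.undistortPoints(np.array([[uv]],float),d["camera_matrix"],D(d))[0,0]
    v=T[:3,:3]@np.array([n[0],n[1],1]); return T[:3,3],v/np.linalg.norm(v)
def onz(uv,d,T,z):
    o,v=ray(uv,d,T); return o+v*(z-o[2])/v[2]
def crop(img,x0,y0,x1,y1,s,name):
    c=cv2.resize(img[y0:y1,x0:x1],None,fx=s,fy=s,interpolation=cv2.INTER_CUBIC)
    for x in range((x0+9)//10*10,x1,10):
        cv2.putText(c,str(x),(int((x-x0)*s),10),0,.35,(255,0,0),1); cv2.line(c,((x-x0)*s,12),((x-x0)*s,18),(255,0,0),1)
    for y in range((y0+9)//10*10,y1,10):
        cv2.putText(c,str(y),(0,int((y-y0)*s)+4),0,.35,(255,0,0),1)
    cv2.imwrite("pics/"+name,c[:,:,::-1])
E
python3 - <<'E'
from h import *
s=cv2.imread("pics/side0.png")[:,:,::-1]; c=cv2.imread("pics/scene0.png")[:,:,::-1]
crop(s,195,160,345,340,4,"s1.png".replace("s1","s1")) if 0 else crop(s,195,250,285,340,6,"s1.png")
crop(s,260,165,345,240,7,"s2.png")
crop(c,205,225,280,305,7,"c1.png"); crop(c,290,180,365,250,8,"c2.png")
E
```

```text
(no output)
```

View pics/s1.png

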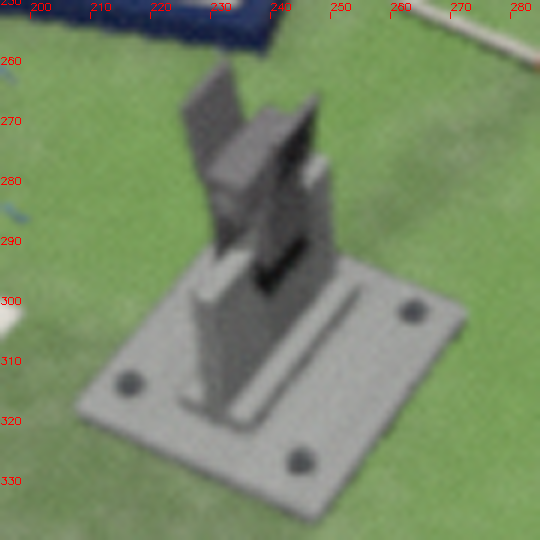

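View pics/s2.png

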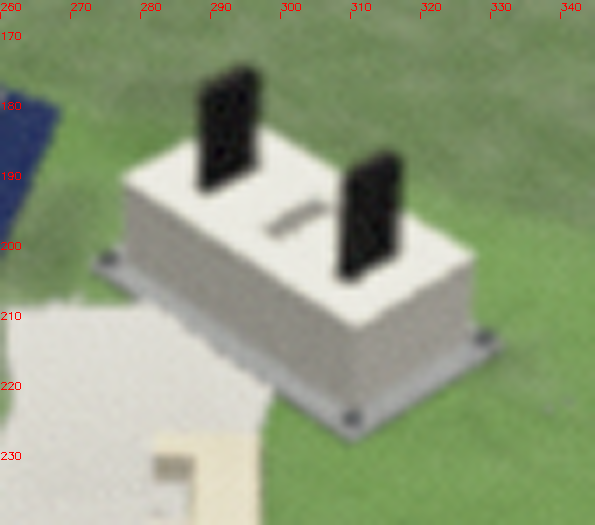

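View pics/c1.png

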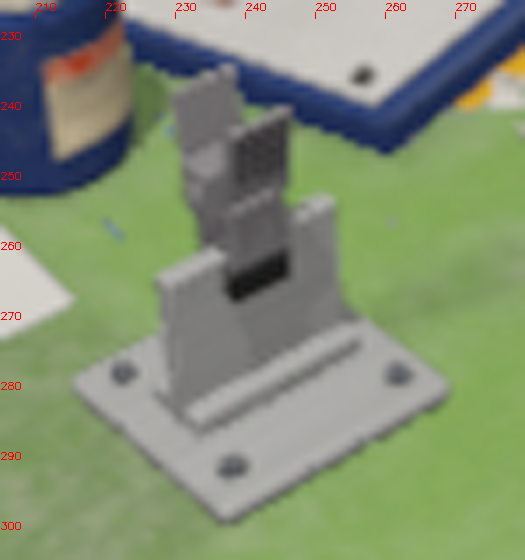

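View pics/c2.png

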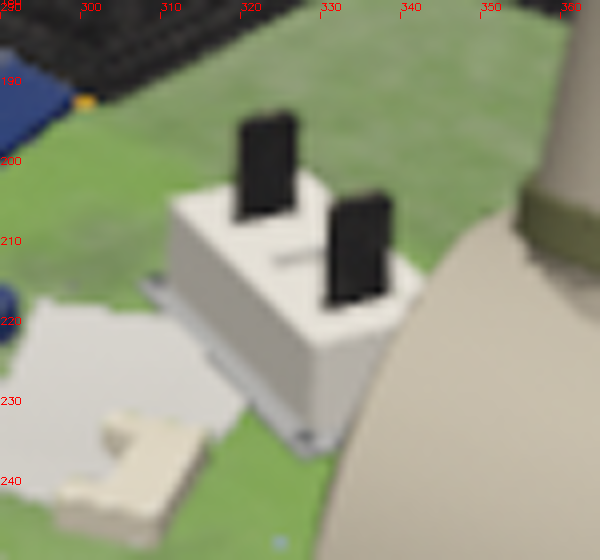

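```bash
cat > fit.py <<'E'
from h import *
from scipy.optimize import least_squares
S=read_camera("side");C=read_camera("scene")
cams={'s':S,'c':C}
for n,l in {"standfoot s":[('s',u,.004) for u in [(208,317.5),(247.5,336.7),(272.8,302.5)]],
 "standfoot c":[('c',u,.004) for u in [(215.7,279.6),(237.4,299.6),(269,280.4)]],
 "rack s":[('s',u,.036) for u in [(277.4,190.4),(310.7,211.4),(327.9,201.4),(297,183)]],
 "rack c":[('c',u,.036) for u in [(311.2,205.4),(329.8,223.1),(343,214.4),(328,201)]],
 "clip wings s tips":[('s',u,.110) for u in [(225.5,268),(232.5,260),(242,273),(248,266)]],
 "clip wings c tips":[('c',u,.110) for u in [(229.7,238.7),(238,234.5),(238,244),(246.5,241)]],
 "mod s":[('s',u,.072) for u in [(309.3,189),(317.4,186.7)]],
 "mod c":[('c',u,.072) for u in [(331.2,205.6),(338.8,204)]]}.items():
    P=np.array([onz(u,cams[k],cams[k]["T"],z) for k,u,z in l]); print(n); print(P.round(4))
    print("  dists",np.linalg.norm(np.diff(P,axis=0),axis=1).round(4))
E
python3 fit.py
```

```text
standfoot s
[[0.5008 0.1982 0.004 ]
 [0.4227 0.2053 0.004 ]
 [0.4168 0.1243 0.004 ]]
  dists [0.0784 0.0812]
standfoot c
[[0.4974 0.1986 0.004 ]
 [0.4179 0.2054 0.004 ]
 [0.4147 0.1235 0.004 ]]
  dists [0.0798 0.082 ]
rack s
[[ 0.5307 -0.1356  0.036 ]
 [ 0.4388 -0.0984  0.036 ]
 [ 0.4191 -0.1441  0.036 ]
 [ 0.5036 -0.1781  0.036 ]]
  dists [0.0991 0.0498 0.0911]
rack c
[[ 0.5236 -0.1339  0.036 ]
 [ 0.4329 -0.0979  0.036 ]
 [ 0.4347 -0.1529  0.036 ]
 [ 0.5066 -0.1826  0.036 ]]
  dists [0.0976 0.055  0.0778]
clip wings s tips
[[0.4719 0.1748 0.11  ]
 [0.4708 0.1548 0.11  ]
 [0.4436 0.1737 0.11  ]
 [0.4423 0.1565 0.11  ]]
  dists [0.02   0.0331 0.0172]
clip wings c tips
[[0.4655 0.1748 0.11  ]
 [0.4652 0.1543 0.11  ]
 [0.4398 0.1752 0.11  ]
 [0.4357 0.1576 0.11  ]]
  dists [0.0205 0.0329 0.0181]
mod s
[[ 0.4527 -0.1219  0.072 ]
 [ 0.4409 -0.1361  0.072 ]]
  dists [0.0185]
mod c
[[ 0.4454 -0.1166  0.072 ]
 [ 0.4369 -0.1355  0.072 ]]
  dists [0.0207]
```

```bash
cat >> h.py <<'E'
def goal(yaw,s=1,tilt=0):
    # tool y down, tool z along s*(cos yaw, sin yaw,0)
    z=s*np.array([np.cos(yaw),np.sin(yaw),0]); y=np.array([0,0,-1.]); x=np.cross(y,z)
    return R.from_matrix(np.c_[x,y,z])
def plan(p,Rg):
    o=get_obs(); r=rot(o["tool_rot"]); d=r.inv().apply(np.array(p)-o["tool_pos"])/.12
    w=(r.inv()*Rg).as_rotvec()/.5
    print("t",round(o["clock"],2),"pos",o["tool_pos"].round(4),"shift",d.round(3),"turn",w.round(3),"F",o["ft_force"].round(1),"w",round(o["width"],3),"j6",o["joints"][5].round(2))
E
python3 - <<'E'
from h import *
o=get_obs(); print(rot(o["tool_rot"]).as_matrix().round(3))
p=[.455,.163,.25]
for s in(1,-1): plan(p,goal(-.07,s))
for s in(1,-1): plan([.446,-.127,.25],goal(-.384,s))
for s in(1,-1): plan([.446,-.127,.25],goal(-.384+np.pi/2,s))
S=read_camera("side")
for u in [(172,278),(150,238),(255,250)]: print(onz(u,S,S["T"],0))
E
```

```text
[[-0.91  -0.     0.414]
 [-0.414  0.001 -0.91 ]
 [-0.    -1.    -0.001]]
t 0.25 pos [ 0.2276 -0.5005  0.245 ] shift [-4.014 -0.038 -4.249] turn [ 1.000e-03 -2.148e+00 -1.000e-03] F [ 0.2 -0.2  0.2] w 1.001 j6 -0.22
t 0.25 pos [ 0.2276 -0.5005  0.245 ] shift [-4.014 -0.038 -4.249] turn [1.000e-03 4.135e+00 1.000e-03] F [ 0.2 -0.2  0.2] w 1.001 j6 -0.22
t 0.25 pos [ 0.2276 -0.5005  0.245 ] shift [-2.945 -0.04  -2.08 ] turn [ 1.00e-03 -1.52e+00 -1.00e-03] F [ 0.2 -0.2  0.2] w 1.001 j6 -0.22
t 0.25 pos [ 0.2276 -0.5005  0.245 ] shift [-2.945 -0.04  -2.08 ] turn [1.000e-03 4.763e+00 1.000e-03] F [ 0.2 -0.2  0.2] w 1.001 j6 -0.22
t 0.25 pos [ 0.2276 -0.5005  0.245 ] shift [-2.945 -0.04  -2.08 ] turn [ 0.000e+00 -4.662e+00 -2.000e-03] F [ 0.2 -0.2  0.2] w 1.001 j6 -0.22
t 0.25 pos [ 0.2276 -0.5005  0.245 ] shift [-2.945 -0.04  -2.08 ] turn [1.000e-03 1.622e+00 0.000e+00] F [ 0.2 -0.2  0.2] w 1.001 j6 -0.22
[0.6103347  0.14470353 0.        ]
[0.71366824 0.07140597 0.        ]
[0.50750886 0.01586031 0.        ]
```

Request:
{"fn": "step_arm", "kwargs": {"series": [[[-0.33, 0, -0.35], [0, 0, 0]], [[-0.67, 0, -0.7], [0, 0, 0]], [[-1, 0, -1], [0, 0, 0]]]}}

```text
clock: 0.68
tool_pos: [0.2875, -0.3399, 0.2453]
tool_rot: [-0.15, 0.15, -0.691, 0.691]
ft_force: [0.5, -0.4, 0.9]
width: 0.997
```

Request:
{"fn": "step_arm", "kwargs": {"series": [[[-0.33, 0, -0.35], [0, 0, 0]], [[-0.67, 0, -0.7], [0, 0, 0]], [[-1, 0, -1], [0, 0, 0]]]}}

```text
clock: 1.05
tool_pos: [0.347, -0.181, 0.2455]
tool_rot: [-0.15, 0.15, -0.691, 0.691]
ft_force: [1.5, -0.6, 0.2]
width: 0.998
```

Request:
{"fn": "step_arm", "kwargs": {"series": [[[-0.33, 0, -0.35], [0, 0, 0]], [[-0.67, 0, -0.7], [0, 0, 0]], [[-1, 0, -1], [0, 0, 0]]]}}

```text
clock: 1.42
tool_pos: [0.4066, -0.0219, 0.2456]
tool_rot: [-0.15, 0.15, -0.691, 0.691]
ft_force: [-0.0, -1.7, 0.5]
width: 0.998
```

Request:
{"fn": "step_arm", "kwargs": {"series": [[[-0.33, 0, -0.35], [0, -0.3, 0]], [[-0.67, 0, -0.7], [0, -0.6, 0]], [[-1, 0, -1], [0, -1, 0]], [[-1, 0, -1], [0, -1, 0]]]}}

```text
clock: 1.92
tool_pos: [0.4664, 0.1377, 0.2449]
tool_rot: [0.318, -0.318, 0.632, -0.631]
ft_force: [-0.6, -0.9, -1.0]
width: 1.0
```

Request:
{"fn": "step_arm", "kwargs": {"series": [[[0, 0, 0], [0, -0.4, 0]], [[0, 0, 0], [0, -1, 0]], [[0, 0, 0], [0, -1, 0]], [[0, 0, 0], [0, -1, 0]]]}}

```text
clock: 2.42
tool_pos: [0.4658, 0.1343, 0.2454]
tool_rot: [-0.462, 0.462, -0.535, 0.535]
ft_force: [0.2, 1.1, 0.1]
width: 0.999
```

```bash
python3 - <<'E'
from h import *
o=get_obs(); d=read_camera("wrist"); np.savez("w1.npz",p=o["tool_pos"],q=o["tool_rot"])
cv2.imwrite("pics/w1.png",d["image"][:,:,::-1]); plan([.455,.163,.25],goal(-.07))
E
```

```text
t 2.48 pos [0.4658 0.1344 0.2454] shift [-0.222 -0.039 -0.124] turn [ 0.    -0.156  0.   ] F [ 0.5  0.6 -0.4] w 0.998 j6 0.18
```

View pics/w1.png

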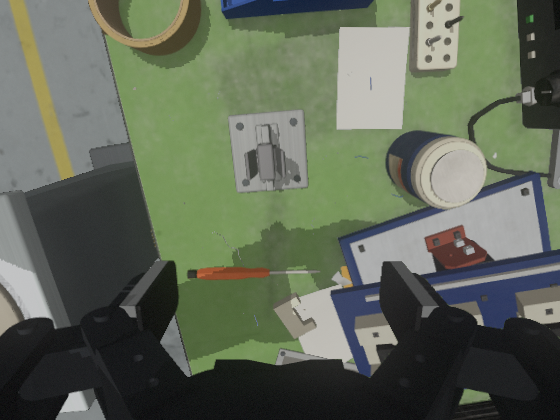

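```bash
python3 - <<'E'
from h import *
c=cv2.imread("pics/w1.png")[:,:,::-1]; crop(c,222,100,318,200,6,"w1c.png")
E
```

```text
(no output)
```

View pics/w1c.png

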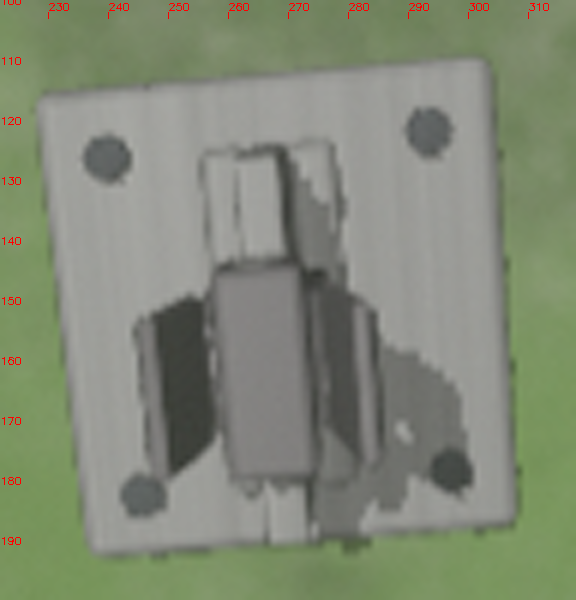

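```bash
python3 - <<'E'
from h import *
z=np.load("w1.npz"); o={"tool_pos":z["p"],"tool_rot":z["q"]}; d=read_camera("wrist"); T=camT(d,o)
def show(n,uv,h):
    P=np.array([onz(u,d,T,h) for u in uv]); print(n,P[:,:2].round(4).tolist(),"mean",P.mean(0).round(4)); 
    return P
P=show("foot",[(228.7,116.2),(302.8,110),(308.2,186.7),(237.8,192.2)],.008)
e=[P[1]-P[0],P[2]-P[3],P[0]-P[3],P[1]-P[2]]
print([ (np.arctan2(v[1],v[0])%np.pi).round(3) for v in e],[np.linalg.norm(v).round(4) for v in e])
P=show("block",[(258.2,144.7),(272,144.2),(274.2,179.2),(260.3,180)],.092)
e=[P[0]-P[3],P[1]-P[2]]; print([ (np.arctan2(v[1],v[0])-np.pi/2).round(3) for v in e],[np.linalg.norm(v).round(4) for v in e])
P=show("wings",[(244.8,153.7),(247.5,179.2),(284,150),(285.7,178.3)],.110)
E
```

```text
foot [[0.4243, 0.2036], [0.5011, 0.1986], [0.4967, 0.1175], [0.4195, 0.1225]] mean [0.4604 0.1605 0.008 ]
[np.float64(3.077), np.float64(3.077), np.float64(1.512), np.float64(1.517)] [np.float64(0.0769), np.float64(0.0773), np.float64(0.0812), np.float64(0.0812)]
block [[0.456, 0.1773], [0.4672, 0.176], [0.4647, 0.1471], [0.4531, 0.1481]] mean [0.4602 0.1621 0.092 ]
[np.float64(-0.1), np.float64(-0.086)] [np.float64(0.0293), np.float64(0.029)]
wings [[0.446, 0.1735], [0.4447, 0.1536], [0.4762, 0.172], [0.4744, 0.15]] mean [0.4603 0.1623 0.11  ]
```

```bash
python3 - <<'E'
from h import *
plan([.459,.162,.15],goal(-.065))
E
```

```text
t 2.52 pos [0.4658 0.1345 0.2454] shift [-0.218  0.795 -0.09 ] turn [ 0.    -0.165  0.   ] F [-0.6 -0.4 -0.4] w 0.999 j6 0.18
```

Request:
{"fn": "step_arm", "kwargs": {"series": [[[-0.218, 0.2, -0.09], [0, -0.165, 0]], [[-0.218, 0.5, -0.09], [0, -0.165, 0]], [[-0.218, 0.795, -0.09], [0, -0.165, 0]], [[-0.218, 0.795, -0.09], [0, -0.165, 0]]]}}

```text
clock: 3.02
tool_pos: [0.4579, 0.1621, 0.1484]
tool_rot: [0.482, -0.485, 0.517, -0.515]
ft_force: [-0.1, 0.1, 0.5]
width: 1.0
```

```bash
python3 - <<'E'
from h import *
plan([.459,.162,.095],goal(-.065)); d=read_camera("wrist"); s=read_camera("side")
cv2.imwrite("pics/w2.png",d["image"][:,:,::-1]); crop(s["image"],170,190,310,330,4,"s3.png")
E
```

```text
t 3.02 pos [0.4579 0.1621 0.1484] shift [0.    0.445 0.011] turn [0.01  0.003 0.002] F [-0.1  0.1  0.5] w 1.0 j6 0.16
```

View pics/w2.png

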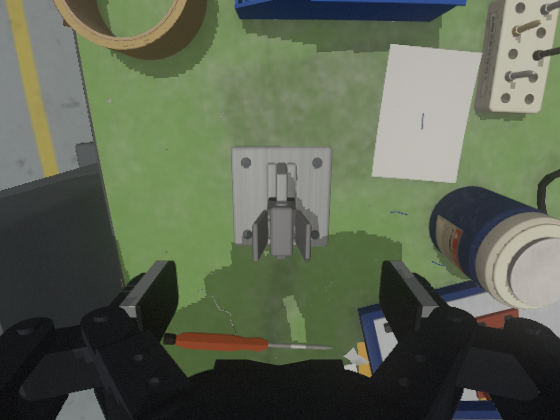

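View pics/s3.png

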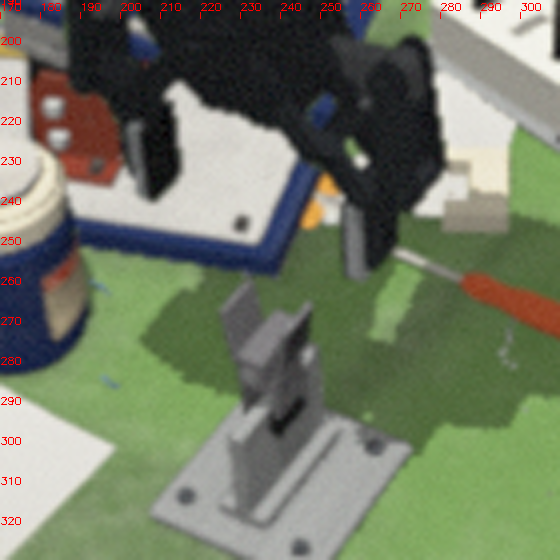

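Request:
{"fn": "step_arm", "kwargs": {"series": [[[0, 0.2, 0.01], [0, 0, 0]], [[0, 0.4, 0.01], [0, 0, 0]], [[0, 0.445, 0.01], [0, 0, 0]], [[0, 0.445, 0.01], [0, 0, 0]]]}}

```text
clock: 3.62
tool_pos: [0.4608, 0.1624, 0.0976]
tool_rot: [-0.485, 0.484, -0.515, 0.516]
ft_force: [0.1, 0.4, 0.5]
width: 1.002
```

```bash
python3 - <<'E'
from h import *
plan([.459,.162,.095],goal(-.065)); d=read_camera("wrist"); s=read_camera("side")
cv2.imwrite("pics/w3.png",d["image"][:,:,::-1]); crop(s["image"],170,190,310,330,4,"s4.png")
E
```

```text
t 3.62 pos [0.4608 0.1624 0.0976] shift [ 0.004  0.022 -0.015] turn [-0.003  0.006 -0.001] F [0.1 0.4 0.5] w 1.002 j6 0.16
```

View pics/w3.png

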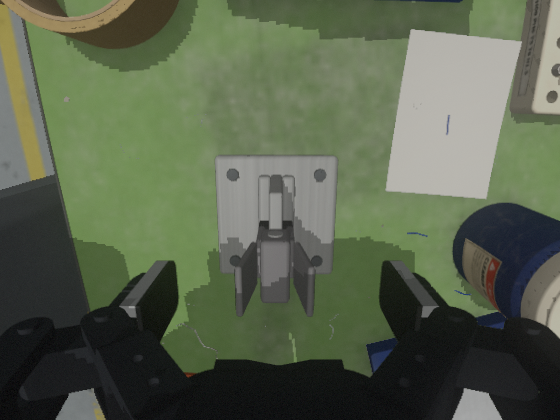

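View pics/s4.png

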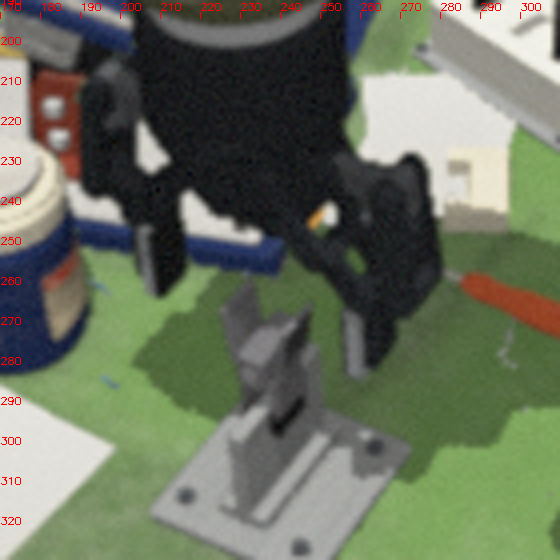

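Request:
{"fn": "step_arm", "kwargs": {"series": [[[0, 0.045, -0.013], [0, 0, 0]], [[0, 0.045, -0.013], [0, 0, 0]]]}}

```text
clock: 3.98
tool_pos: [0.4584, 0.1625, 0.091]
tool_rot: [0.484, -0.485, 0.515, -0.515]
ft_force: [-0.4, -0.6, -0.9]
width: 1.0
```

Request:
{"fn": "step_arm", "kwargs": {"series": [[[0, 0, 0], [0, 0, 0]], [[0, 0, 0], [0, 0, 0]], [[0, 0, 0], [0, 0, 0]], [[0, 0, 0], [0, 0, 0]], [[0, 0, 0], [0, 0, 0]], [[0, 0, 0], [0, 0, 0]], [[0, 0, 0], [0, 0, 0]], [[0, 0, 0], [0, 0, 0]]], "hand": 0, "squeeze": 35}}

```text
clock: 4.97
tool_pos: [0.4586, 0.1625, 0.0911]
tool_rot: [0.484, -0.484, 0.515, -0.515]
ft_force: [-0.3, -0.7, -1.1]
width: 0.249
```

```bash
python3 - <<'E'
from h import *
plan([.459,.162,.095],goal(-.065)); d=read_camera("wrist"); s=read_camera("side")
cv2.imwrite("pics/w4.png",d["image"][:,:,::-1]); crop(s["image"],170,190,310,330,4,"s5.png")
E
```

```text
t 4.97 pos [0.4586 0.1625 0.0911] shift [ 0.004 -0.032  0.004] turn [0.    0.007 0.   ] F [-0.3 -0.7 -1.1] w 0.249 j6 0.16
```

View pics/w4.png

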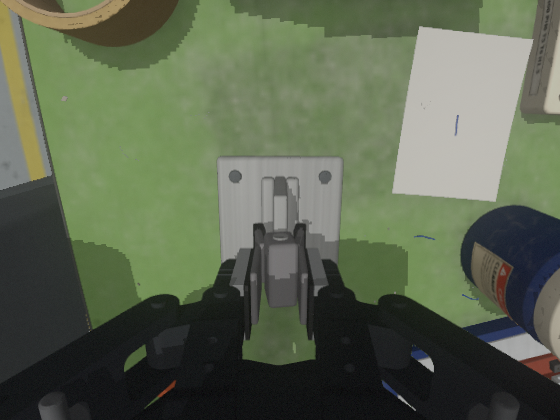

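View pics/s5.png

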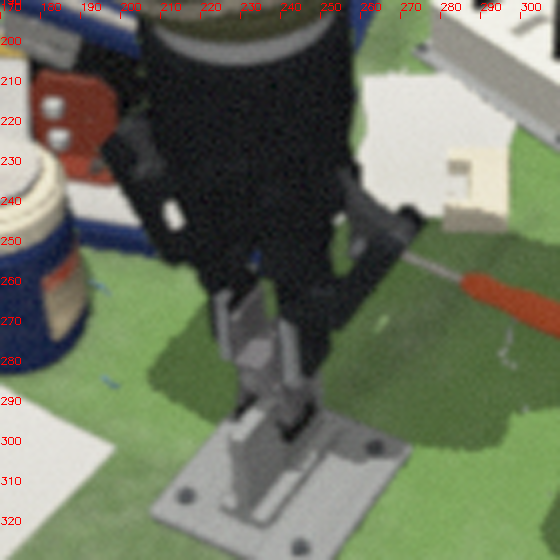

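Request:
{"fn": "step_arm", "kwargs": {"series": [[[0, -0.1, 0], [0, 0, 0]], [[0, -0.3, 0], [0, 0, 0]], [[0, -0.6, 0], [0, 0, 0]], [[0, -1, 0], [0, 0, 0]], [[0, -1, 0], [0, 0, 0]]]}}

```text
clock: 5.7
tool_pos: [0.4599, 0.1627, 0.215]
tool_rot: [-0.487, 0.482, -0.513, 0.517]
ft_force: [0.6, -0.1, -1.6]
width: 0.242
```

```bash
python3 - <<'E'
from h import *
plan([.446,-.127,.25],goal(-.384)); d=read_camera("wrist"); s=read_camera("side")
cv2.imwrite("pics/w5.png",d["image"][:,:,::-1]); crop(s["image"],170,150,310,290,4,"s6.png")
E
```

```text
t 5.7 pos [0.4599 0.1627 0.215 ] shift [ 2.416 -0.295  0.035] turn [-0.015  0.645 -0.005] F [ 0.6 -0.1 -1.6] w 0.242 j6 0.16
```

View pics/w5.png

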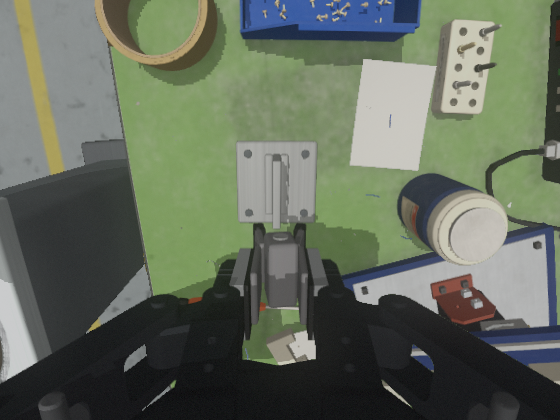

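View pics/s6.png

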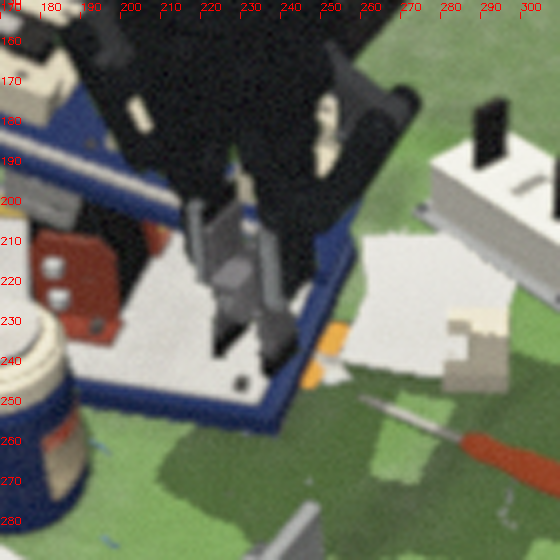

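Request:
{"fn": "step_arm", "kwargs": {"series": [[[0.4, -0.1, 0], [0, 0.1, 0]], [[0.8, -0.3, 0], [0, 0.3, 0]], [[1, -0.3, 0], [0, 0.6, 0]], [[1, -0.3, 0], [0, 0.65, 0]]]}}

```text
clock: 6.3
tool_pos: [0.4508, 0.0416, 0.2462]
tool_rot: [0.393, -0.394, 0.588, -0.587]
ft_force: [0.2, 0.1, -0.4]
width: 0.247
```

```bash
python3 - <<'E'
from h import *
plan([.446,-.127,.25],goal(-.384))
E
```

```text
t 6.3 pos [0.4508 0.0416 0.2462] shift [ 1.315 -0.032  0.497] turn [ 0.004 -0.012  0.001] F [ 0.2  0.1 -0.4] w 0.247 j6 0.22
```

Request:
{"fn": "step_arm", "kwargs": {"series": [[[0.4, 0, 0.2], [0, 0, 0]], [[0.8, 0, 0.4], [0, 0, 0]], [[1, 0, 0.5], [0, 0, 0]], [[1, 0, 0.5], [0, 0, 0]]]}}

```text
clock: 6.8
tool_pos: [0.4616, -0.0914, 0.246]
tool_rot: [0.394, -0.395, 0.588, -0.586]
ft_force: [-0.1, -0.5, -0.7]
width: 0.25
```

Request:
{"fn": "step_arm", "kwargs": {"series": [[[0.3, 0, 0], [0, 0, 0]], [[0.31, 0, 0], [0, 0, 0]], [[0.31, 0, 0], [0, 0, 0]], [[0.31, 0, 0], [0, 0, 0]]]}}

```text
clock: 7.3
tool_pos: [0.4478, -0.1244, 0.247]
tool_rot: [0.395, -0.395, 0.587, -0.586]
ft_force: [-0.2, 0.2, -0.3]
width: 0.248
```

```bash
python3 - <<'E'
from h import *
o=get_obs(); d=read_camera("wrist"); np.savez("w6.npz",p=o["tool_pos"],q=o["tool_rot"]);cv2.imwrite("pics/w6.png",d["image"][:,:,::-1])
plan([.446,-.127,.25],goal(-.384))
s=read_camera("side");crop(s["image"],220,130,360,240,5,"s7.png")
E
```

```text
t 7.35 pos [ 0.4478 -0.1246  0.2471] shift [ 0.024 -0.024 -0.006] turn [ 0.    -0.002 -0.   ] F [ 0.3  0.2 -0.3] w 0.245 j6 -0.14
```

View pics/w6.png

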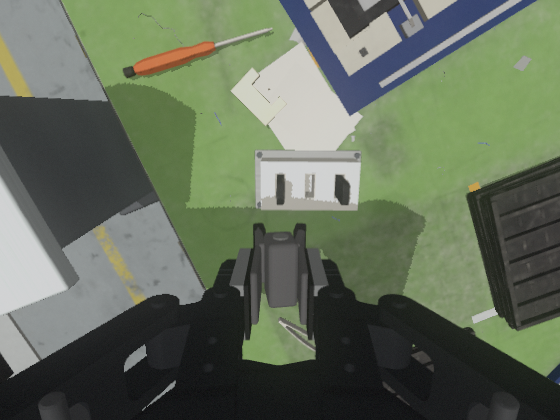

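View pics/s7.png

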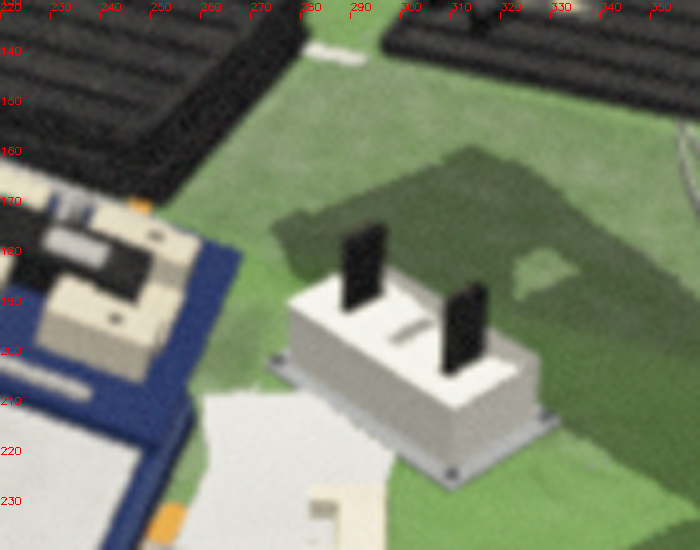

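```bash
python3 - <<'E'
from h import *
c=cv2.imread("pics/w6.png")[:,:,::-1]; crop(c,250,140,370,220,6,"w6c.png")
E
```

```text
(no output)
```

View pics/w6c.png

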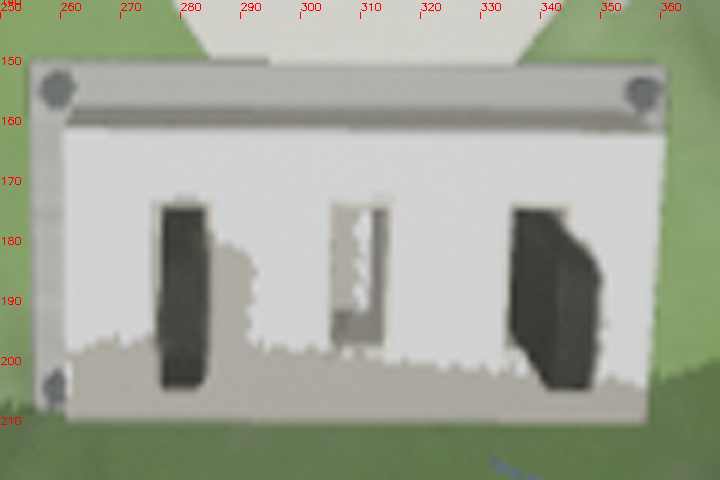

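```bash
python3 - <<'E'
from h import *
z=np.load("w6.npz"); o={"tool_pos":z["p"],"tool_rot":z["q"]}; d=read_camera("wrist"); T=camT(d,o)
P=np.array([onz(u,d,T,.036) for u in [(260.8,161.3),(360.8,161.7),(357.5,210.5),(261.2,210)]])
print(P[:,:2].round(4).tolist(), P.mean(0))
e=[P[1]-P[0],P[2]-P[3],P[0]-P[3],P[1]-P[2]]
a=[np.arctan2(v[1],v[0]) for v in e]; print(np.round(a,3),np.round(np.array(a[2:])-np.pi/2,3),[np.linalg.norm(v).round(4) for v in e])
yaw=-.385; c=P.mean(0); print("slot pred",c[:2]-.03*np.array([np.cos(yaw),np.sin(yaw)]))
Q=np.array([onz(u,d,T,.072) for u in [(276.7,205),(284.2,205),(284.2,180),(277,180)]]);print(Q.round(4),Q.mean(0))
Q=np.array([onz(u,d,T,.036) for u in [(275.3,174),(285,174),(275.3,198.4),(285,198.4)]]);print(Q.mean(0))
E
```

```text
[[0.4395, -0.1], [0.5317, -0.1374], [0.5126, -0.1843], [0.4204, -0.1466]] [ 0.47606788 -0.14204048  0.036     ]
[-0.386 -0.388  1.182  1.184] [-0.388 -0.387] [np.float64(0.0995), np.float64(0.0996), np.float64(0.0504), np.float64(0.0506)]
slot pred [ 0.44826393 -0.13077371]
[[ 0.4412 -0.1385  0.072 ]
 [ 0.4476 -0.1411  0.072 ]
 [ 0.4562 -0.1194  0.072 ]
 [ 0.4502 -0.117   0.072 ]] [ 0.44878572 -0.12897129  0.072     ]
[ 0.44788051 -0.13069419  0.036     ]
```

```bash
python3 - <<'E'
from h import *
plan([.4483,-.130,.145],goal(-.387))
E
```

```text
t 7.45 pos [ 0.4477 -0.1249  0.2471] shift [0.038 0.851 0.02 ] turn [ 0.     0.003 -0.   ] F [-0.6  0.5  0.1] w 0.245 j6 -0.14
```

Request:
{"fn": "step_arm", "kwargs": {"series": [[[0.038, 0.25, 0.02], [0, 0, 0]], [[0.038, 0.5, 0.02], [0, 0, 0]], [[0.038, 0.75, 0.02], [0, 0, 0]], [[0.038, 0.85, 0.02], [0, 0, 0]], [[0.038, 0.85, 0.02], [0, 0, 0]], [[0.038, 0.85, 0.02], [0, 0, 0]]]}}

```text
clock: 8.2
tool_pos: [0.4486, -0.1309, 0.1461]
tool_rot: [-0.395, 0.394, -0.586, 0.587]
ft_force: [0.4, -0.2, -0.5]
width: 0.248
```

```bash
python3 - <<'E'
from h import *
plan([.4483,-.130,.099],goal(-.387))
d=read_camera("wrist");cv2.imwrite("pics/w7.png",d["image"][:,:,::-1])
s=read_camera("side");crop(s["image"],240,130,360,230,6,"s8.png")
s=read_camera("scene");crop(s["image"],280,150,380,240,7,"c8.png")
E
```

```text
t 8.2 pos [ 0.4486 -0.1309  0.1461] shift [-0.006  0.393 -0.006] turn [-0.004  0.001  0.001] F [ 0.4 -0.2 -0.5] w 0.248 j6 -0.15
```

View pics/w7.png

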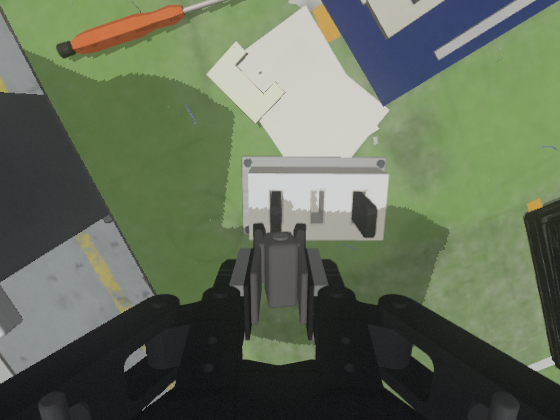

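View pics/s8.png

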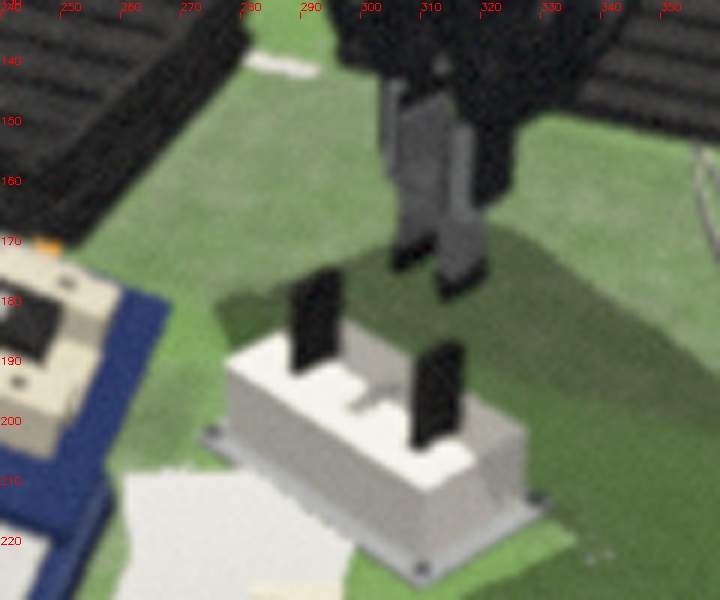

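View pics/c8.png

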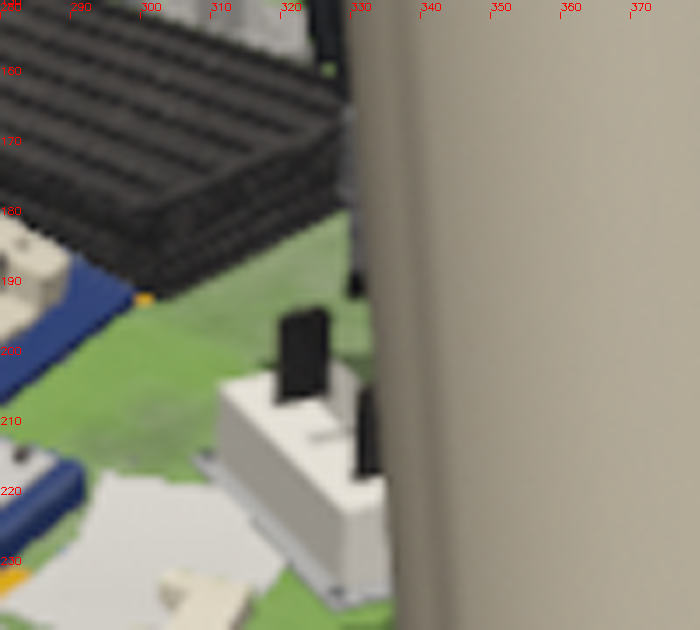

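```bash
python3 - <<'E'
from h import *
s=read_camera("side")
x=np.array([np.cos(-.387),np.sin(-.387),0]);y=np.array([-x[1],x[0],0]);c=np.array([.4486,-.1309,0])
for z in(.095,.101,.107):
  for k in (-1,1):
    print(z,k,[proj([c+x*k*a+y*b+[0,0,z]],s,s["T"])[0].round(1).tolist() for a,b in((.008,.01),(.008,-.01))])
c=np.array([.4483,-.130,.072]);print("mod top",[proj([c+x*a+y*b],s,s["T"])[0].round(1).tolist() for a,b in((-.0035,.011),(-.0035,-.011),(.0035,.011),(.0035,-.011))])
E
python3 - <<'E'
import sys;sys.path.insert(0,'.')
import os;os.chdir('.')
from h import *
s=read_camera("side");crop(s["image"],290,150,340,200,14,"s9.png")
E
```

```text
0.095 -1 [[312.7, 181.4], [319.7, 177.5]]
0.095 1 [[306.9, 178.0], [313.9, 174.2]]
0.101 -1 [[312.8, 178.9], [319.8, 175.0]]
0.101 1 [[307.0, 175.5], [314.0, 171.7]]
0.107 -1 [[312.9, 176.3], [319.9, 172.4]]
0.107 1 [[307.1, 173.0], [314.1, 169.2]]
mod top [[310.3, 190.3], [317.9, 186.0], [307.8, 188.8], [315.4, 184.5]]
```

View pics/s9.png

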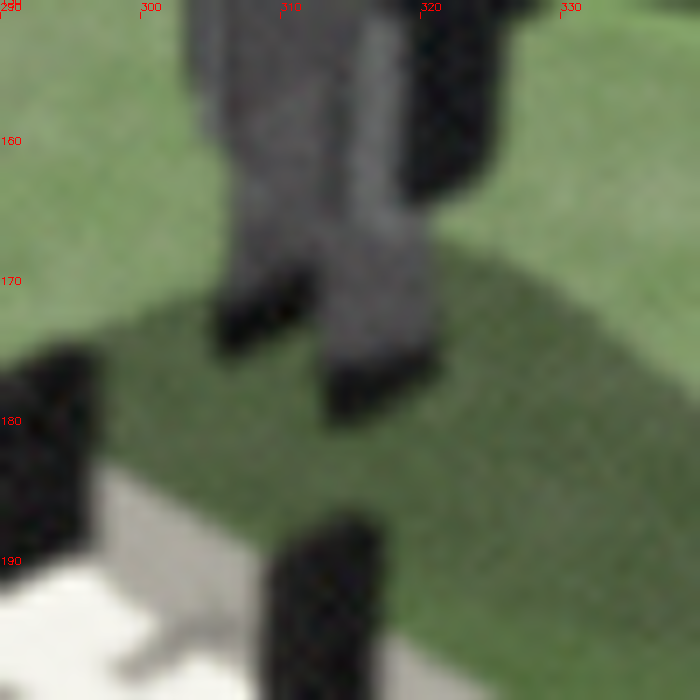

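Request:
{"fn": "step_arm", "kwargs": {"series": [[[-0.005, 0.1, -0.005], [0, 0, 0]], [[-0.005, 0.2, -0.005], [0, 0, 0]], [[-0.005, 0.3, -0.005], [0, 0, 0]], [[-0.005, 0.39, -0.005], [0, 0, 0]], [[-0.005, 0.39, -0.005], [0, 0, 0]], [[-0.005, 0.39, -0.005], [0, 0, 0]]]}}

```text
clock: 9.2
tool_pos: [0.4479, -0.13, 0.0985]
tool_rot: [-0.395, 0.395, -0.587, 0.587]
ft_force: [-0.6, -0.7, -1.6]
width: 0.247
```

```bash
python3 - <<'E'
from h import *
plan([.4483,-.130,.099],goal(-.387))
d=read_camera("wrist");cv2.imwrite("pics/w10.png",d["image"][:,:,::-1])
s=read_camera("side");crop(s["image"],290,150,340,220,10,"s10.png")
E
```

```text
t 9.2 pos [ 0.4479 -0.13    0.0985] shift [-0.001 -0.004  0.003] turn [-0.001  0.001  0.   ] F [-0.6 -0.7 -1.6] w 0.247 j6 -0.15
```

View pics/s10.png

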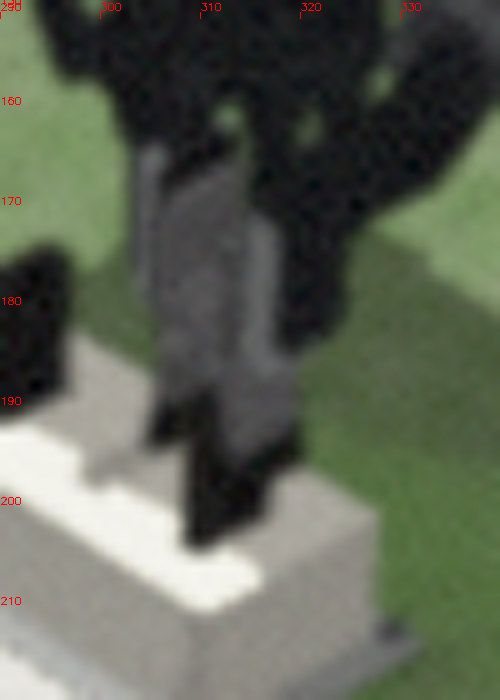

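View pics/w10.png

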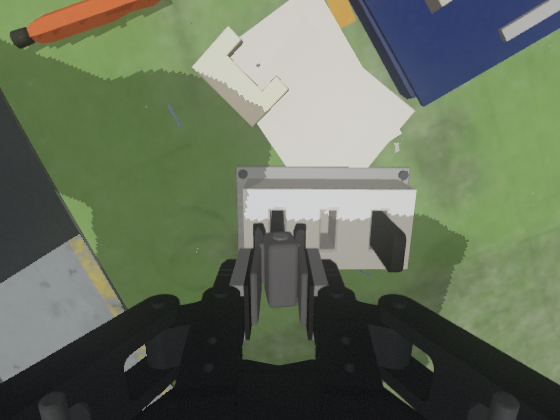

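Request:
{"fn": "step_arm", "kwargs": {"series": [[[0, 0, 0], [0, 0, 0]], [[0, 0, 0], [0, 0, 0]], [[0, 0, 0], [0, 0, 0]], [[0, 0, 0], [0, 0, 0]], [[0, 0, 0], [0, 0, 0]], [[0, 0, 0], [0, 0, 0]], [[0, 0, 0], [0, 0, 0]], [[0, 0, 0], [0, 0, 0]]], "hand": 0.7}}

```text
clock: 10.3
tool_pos: [0.4477, -0.1299, 0.0983]
tool_rot: [0.395, -0.395, 0.587, -0.587]
ft_force: [-0.2, -0.2, -1.1]
width: 0.698
```

```bash
python3 - <<'E'
from h import *
plan([.4483,-.130,.17],goal(-.387))
d=read_camera("wrist");cv2.imwrite("pics/w11.png",d["image"][:,:,::-1])
s=read_camera("side");crop(s["image"],280,150,350,220,10,"s11.png")
E
```

```text
t 10.3 pos [ 0.4477 -0.1299  0.0983] shift [-0.001 -0.597  0.005] turn [ 0.     0.001 -0.   ] F [-0.2 -0.2 -1.1] w 0.698 j6 -0.15
```

View pics/s11.png

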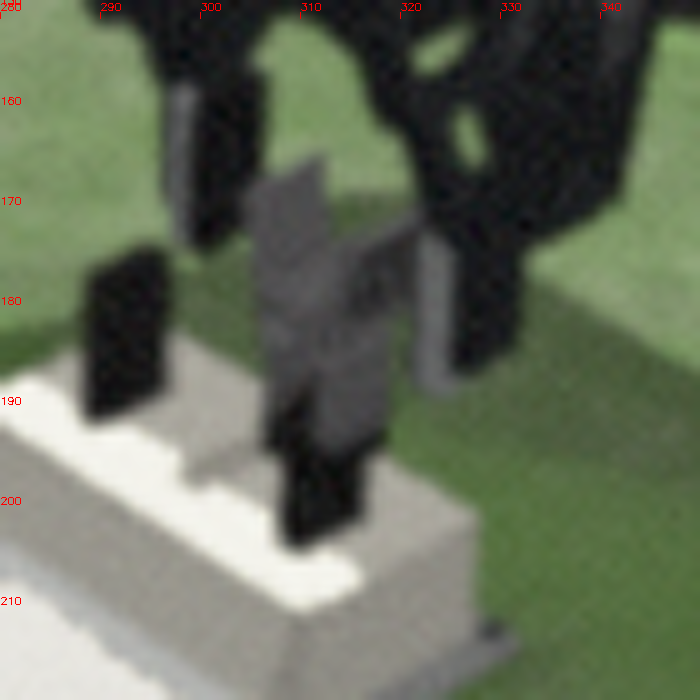

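View pics/w11.png

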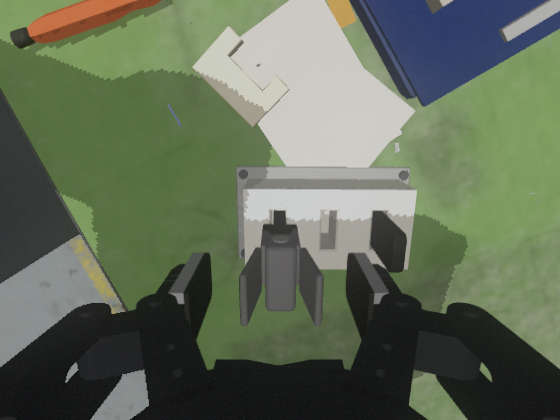

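Request:
{"fn": "step_arm", "kwargs": {"series": [[[0, -0.2, 0], [0, 0, 0]], [[0, -0.4, 0], [0, 0, 0]], [[0, -0.6, 0], [0, 0.3, 0]], [[0, -0.6, 0], [0, 0.6, 0]], [[0, -0.6, 0], [0, 1, 0]], [[0, -0.6, 0], [0, 1, 0]]]}}

```text
clock: 11.15
tool_pos: [0.4477, -0.1299, 0.1703]
tool_rot: [0.238, -0.238, 0.666, -0.666]
ft_force: [-0.5, 0.9, 0.6]
width: 0.698
```

Request:
{"fn": "step_arm", "kwargs": {"series": [[[0, 0, 0], [0, 0.35, 0]], [[0, 0, 0], [0, 0.7, 0]], [[0, 0, 0], [0, 1, 0]]]}}

```text
clock: 11.52
tool_pos: [0.4477, -0.1299, 0.1702]
tool_rot: [0.065, -0.065, 0.704, -0.704]
ft_force: [-0.4, 0.0, 0.0]
width: 0.7
```

Request:
{"fn": "step_arm", "kwargs": {"series": [[[0, 0, 0], [0, 0.35, 0]], [[0, 0, 0], [0, 0.7, 0]], [[0, 0, 0], [0, 1, 0]], [[0, 0, 0], [0, 1, 0]], [[0, 0, 0], [0, 1, 0]]]}}

```text
clock: 12.15
tool_pos: [0.4477, -0.1299, 0.1703]
tool_rot: [-0.11, 0.11, 0.699, -0.699]
ft_force: [0.3, 1.1, 0.2]
width: 0.699
```

```bash
python3 - <<'E'
from h import *
plan([.4483,-.130,.17],goal(-.387-np.pi/2))
o=get_obs();np.savez("w12.npz",p=o["tool_pos"],q=o["tool_rot"])
d=read_camera("wrist");cv2.imwrite("pics/w12.png",d["image"][:,:,::-1]);print(o["joints"])
E
```

```text
t 12.15 pos [ 0.4477 -0.1299  0.1703] shift [-0.005  0.002 -0.001] turn [0.    0.151 0.   ] F [0.3 1.1 0.2] w 0.699 j6 1.34
[-5.37138363e-01  3.12092508e-01  1.64458121e+00  7.32292639e-06
  1.18497194e+00  1.34494348e+00]
```

View pics/w12.png

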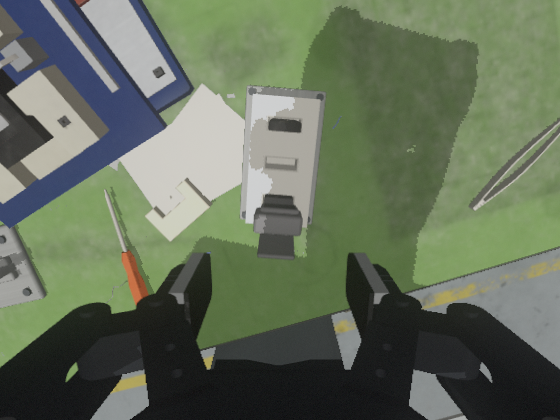

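```bash
python3 - <<'E'
from h import *
c=cv2.imread("pics/w12.png")[:,:,::-1]; crop(c,230,180,330,270,7,"w12c.png")
z=np.load("w12.npz"); o={"tool_pos":z["p"],"tool_rot":z["q"]}; d=read_camera("wrist"); T=camT(d,o)
x=np.array([np.cos(-.387),np.sin(-.387),0]);y=np.array([-x[1],x[0],0])
for pz in (.086,.088,.090):
  c=np.array([.4481,-.130,pz])
  print(pz,"block top",[proj([c+x*a+y*b+[0,0,.012]],d,T)[0].round(1).tolist() for a,b in((-.0065,.015),(-.0065,-.015),(.0065,.015),(.0065,-.015))])
  print("wing tips",[proj([c+x*a+y*b+[0,0,.03]],d,T)[0].round(1).tolist() for a,b in((-.0155,.011),(-.0155,-.011),(.0155,.011),(.0155,-.011))])
E
```

```text
0.086 block top [[252.0, 234.6], [299.9, 238.0], [253.1, 214.6], [301.9, 218.2]]
wing tips [[255.7, 260.4], [293.5, 263.1], [259.0, 209.2], [298.5, 212.1]]
0.088 block top [[251.7, 235.7], [300.1, 239.2], [252.9, 215.6], [302.2, 219.2]]
wing tips [[255.5, 261.9], [293.6, 264.6], [258.8, 210.2], [298.7, 213.1]]
0.09 block top [[251.5, 236.8], [300.3, 240.4], [252.7, 216.6], [302.4, 220.3]]
wing tips [[255.2, 263.4], [293.8, 266.1], [258.6, 211.2], [298.9, 214.2]]
```

View pics/w12c.png

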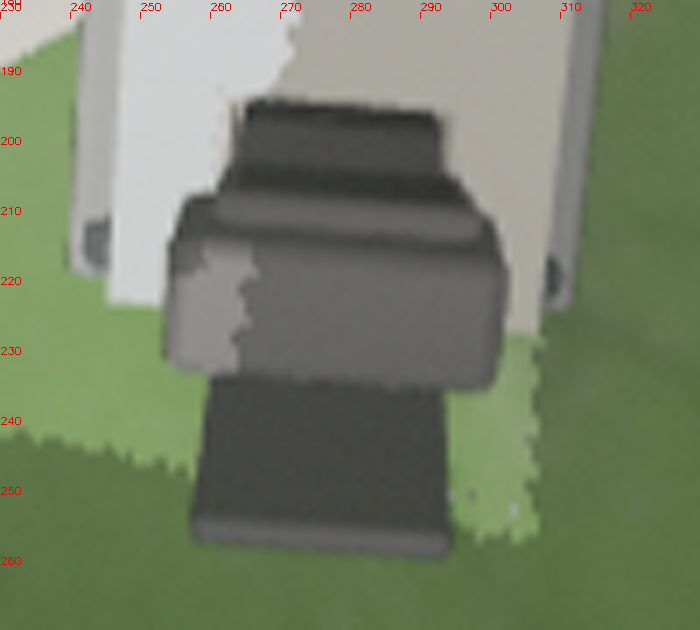

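```bash
python3 - <<'E'
from h import *
plan([.4478,-.1309,.091],goal(-.387-np.pi/2))
E
```

```text
t 12.25 pos [ 0.4477 -0.1299  0.1703] shift [-0.003  0.661  0.008] turn [-0.     0.148  0.   ] F [ 0.5 -0.5  0.8] w 0.696 j6 1.35
```

Request:
{"fn": "step_arm", "kwargs": {"series": [[[0, 0, 0.008], [0, 0.15, 0]], [[0, 0.15, 0.008], [0, 0.15, 0]], [[0, 0.3, 0.008], [0, 0.15, 0]], [[0, 0.45, 0.008], [0, 0.15, 0]], [[0, 0.58, 0.008], [0, 0.15, 0]], [[0, 0.66, 0.008], [0, 0.15, 0]], [[0, 0.66, 0.008], [0, 0.15, 0]], [[0, 0.66, 0.008], [0, 0.15, 0]]]}}

```text
clock: 13.25
tool_pos: [0.4477, -0.1309, 0.0916]
tool_rot: [0.137, -0.137, -0.694, 0.694]
ft_force: [0.0, -0.3, 0.0]
width: 0.702
```

```bash
python3 - <<'E'
from h import *
plan([.4478,-.1309,.091],goal(-.387-np.pi/2))
d=read_camera("wrist");cv2.imwrite("pics/w13.png",d["image"][:,:,::-1])
s=read_camera("side");crop(s["image"],280,150,350,220,10,"s13.png")
E
```

```text
t 13.25 pos [ 0.4477 -0.1309  0.0916] shift [-0.001  0.005 -0.   ] turn [-0.    -0.007 -0.002] F [ 0.  -0.3  0. ] w 0.702 j6 1.42
```

View pics/s13.png

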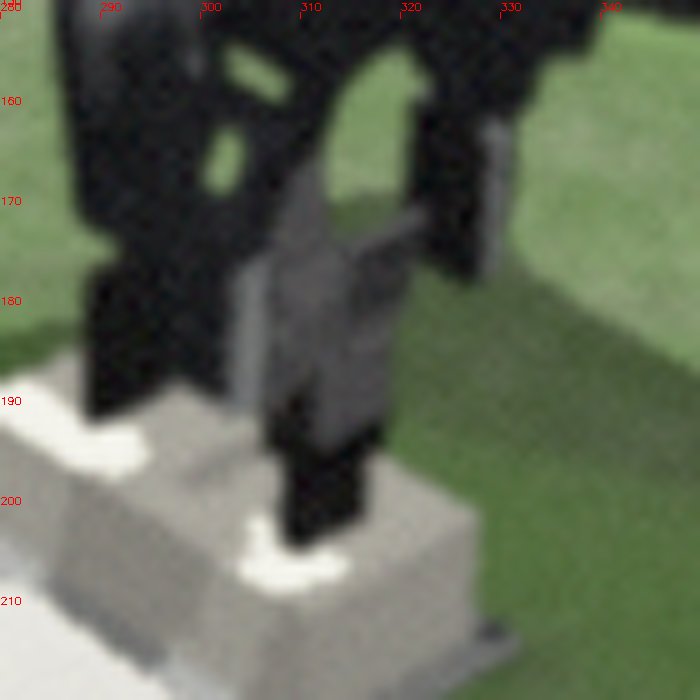

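View pics/w13.png

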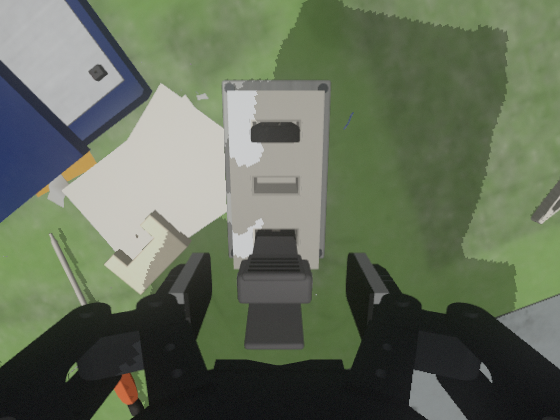

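Request:
{"fn": "step_arm", "kwargs": {"series": [[[0, 0.005, -0.012], [0, 0, 0]], [[0, 0.005, -0.012], [0, 0, 0]], [[0, 0.005, -0.012], [0, 0, 0]]]}}

```text
clock: 13.72
tool_pos: [0.448, -0.1294, 0.0906]
tool_rot: [-0.137, 0.137, 0.694, -0.694]
ft_force: [-0.3, 0.7, 0.5]
width: 0.7
```

Request:
{"fn": "step_arm", "kwargs": {"series": [[[0, 0, 0], [0, 0, 0]], [[0, 0, 0], [0, 0, 0]], [[0, 0, 0], [0, 0, 0]], [[0, 0, 0], [0, 0, 0]], [[0, 0, 0], [0, 0, 0]], [[0, 0, 0], [0, 0, 0]], [[0, 0, 0], [0, 0, 0]], [[0, 0, 0], [0, 0, 0]]], "hand": 0, "squeeze": 40}}

```text
clock: 14.72
tool_pos: [0.448, -0.1295, 0.0906]
tool_rot: [0.137, -0.137, -0.694, 0.694]
ft_force: [0.2, 0.6, 2.0]
width: 0.343
```

```bash
python3 - <<'E'
from h import *
plan([.4478,-.1309,.091],goal(-.387-np.pi/2))
d=read_camera("wrist");cv2.imwrite("pics/w14.png",d["image"][:,:,::-1])
s=read_camera("side");crop(s["image"],280,150,350,220,10,"s14.png")
E
```

```text
t 14.72 pos [ 0.448  -0.1295  0.0906] shift [-0.003 -0.004  0.012] turn [-0.    -0.007 -0.   ] F [0.2 0.6 2. ] w 0.343 j6 1.43
```

View pics/s14.png

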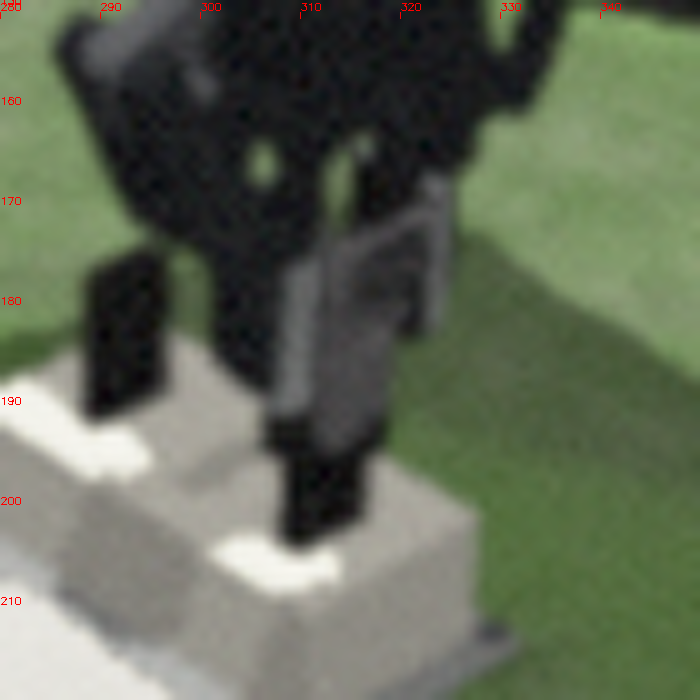

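View pics/w14.png

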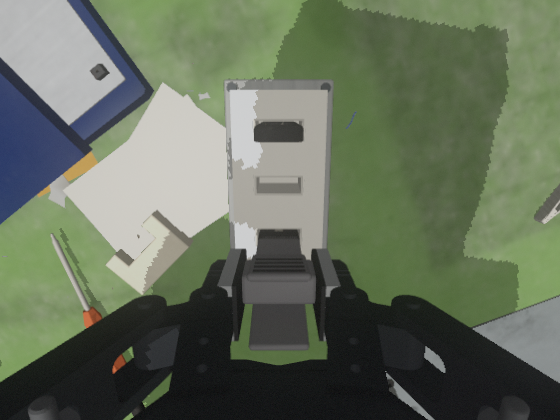

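Request:
{"fn": "step_arm", "kwargs": {"series": [[[0, -0.05, 0], [0, 0, 0]], [[0, -0.15, 0], [0, 0, 0]], [[0, -0.27, 0], [0, 0, 0]], [[0, -0.4, 0], [0, 0, 0]], [[0, -0.55, 0], [0, 0, 0]], [[0, -0.7, 0], [0, 0, 0]], [[0, -0.8, 0], [0, 0, 0]], [[0, -0.8, 0], [0, 0, 0]]]}}

```text
clock: 15.82
tool_pos: [0.4482, -0.1296, 0.1873]
tool_rot: [0.137, -0.138, -0.693, 0.694]
ft_force: [-0.6, -0.3, -1.5]
width: 0.343
```

```bash
python3 - <<'E'
from h import *
plan([.4478,-.1309,.091],goal(-.387-np.pi/2))
d=read_camera("wrist");cv2.imwrite("pics/w15.png",d["image"][:,:,::-1])
s=read_camera("side");crop(s["image"],250,100,350,220,5,"s15.png")
E
```

```text
t 15.82 pos [ 0.4482 -0.1296  0.1873] shift [0.    0.803 0.011] turn [-0.    -0.007 -0.003] F [-0.6 -0.3 -1.5] w 0.343 j6 1.43
```

View pics/s15.png

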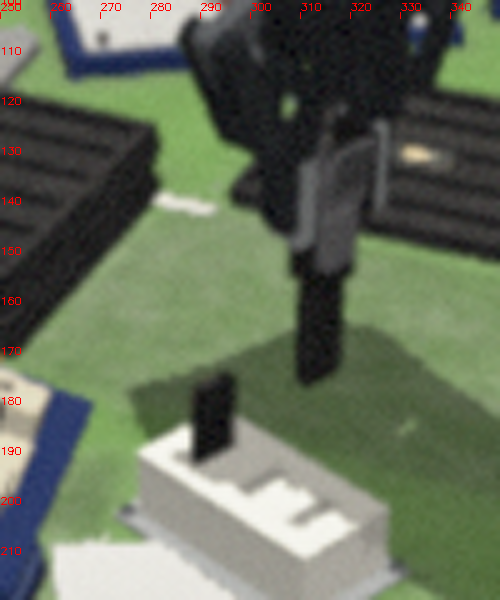

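View pics/w15.png

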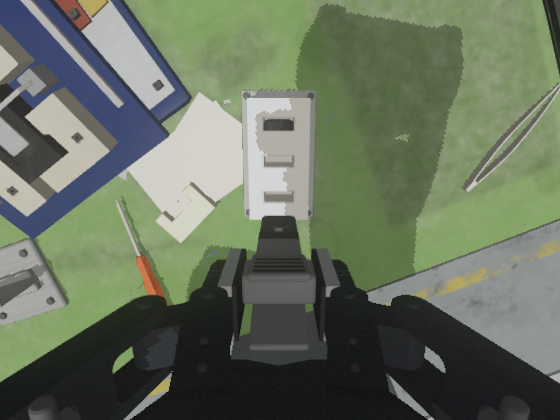

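Request:
{"fn": "step_arm", "kwargs": {"series": [[[0, -0.15, 0], [0, 0, 0]], [[-0.1, -0.35, 0], [0, 0, 0]], [[-0.2, -0.55, 0], [0, 0, 0]], [[-0.35, -0.75, 0], [0, 0, 0]], [[-0.5, -0.9, 0], [0, 0, 0]], [[-0.6, -1, 0], [0, 0, 0]], [[-0.6, -1, 0], [0, 0, 0]]]}}

```text
clock: 16.8
tool_pos: [0.515, -0.1571, 0.3059]
tool_rot: [-0.137, 0.137, 0.694, -0.694]
ft_force: [-0.7, -0.5, -1.8]
width: 0.338
```

Request:
{"fn": "step_arm", "kwargs": {"series": [[[0, 0, 0], [0, 0, 0.08]], [[0, 0, 0], [0, 0, 0.2]], [[0, 0, 0], [0, 0, 0.32]], [[0, 0, 0], [0, 0, 0.44]], [[0, 0, 0], [0, 0, 0.56]], [[0, 0, 0], [0, 0, 0.68]], [[0, 0, 0], [0, 0, 0.78]], [[0, 0, 0], [0, 0, 0.8]]]}}

```text
clock: 17.8
tool_pos: [0.5135, -0.1563, 0.3054]
tool_rot: [-0.003, -0.272, -0.653, 0.707]
ft_force: [-0.7, 0.3, -0.5]
width: 0.34
```

```bash
python3 - <<'E'
from h import *
o=get_obs();print(o["joints"].round(2),o["tool_pos"],rot(o["tool_rot"]).as_matrix().round(3),o["width"],o["ft_force"].round(1))
d=read_camera("wrist");cv2.imwrite("pics/w16.png",d["image"][:,:,::-1])
s=read_camera("side");cv2.imwrite("pics/s16.png",s["image"][:,:,::-1])
E
```

```text
[-0.54  0.16  1.49  0.07  1.1   1.4 ] [ 0.51353795 -0.15632896  0.30544935] [[-0.852  0.358 -0.381]
 [ 0.351 -0.147 -0.925]
 [-0.388 -0.922 -0.   ]] 0.3399568793457716 [-0.7  0.3 -0.5]
```

View pics/s16.png

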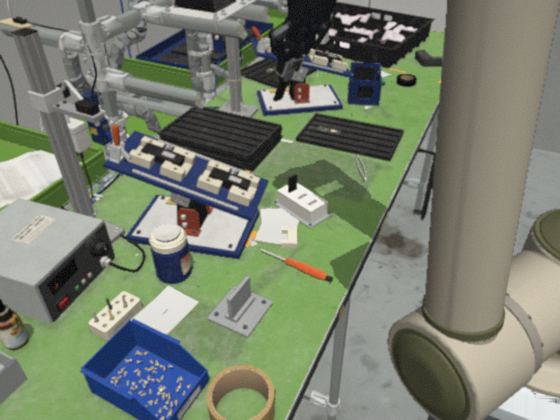

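View pics/w16.png

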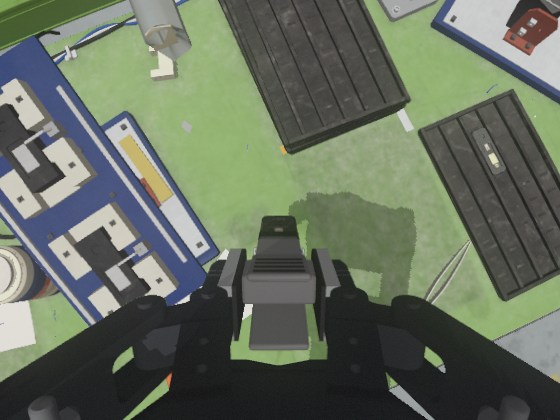

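Request:
{"fn": "step_arm", "kwargs": {"series": [[[0, 0, 0], [0, 0, 0.08]], [[0, 0, 0], [0, 0, 0.2]], [[0, 0, 0], [0, 0, 0.32]], [[0, 0, 0], [0, 0, 0.44]], [[0, 0, 0], [0, 0, 0.56]], [[0, 0, 0], [0, 0, 0.68]], [[0, 0, 0], [0, 0, 0.76]], [[0, 0, 0], [0, 0, 0.77]]]}}

```text
clock: 18.9
tool_pos: [0.5144, -0.1567, 0.306]
tool_rot: [-0.138, -0.392, -0.589, 0.693]
ft_force: [0.7, -0.3, 0.2]
width: 0.341
```

Request:
{"fn": "step_arm", "kwargs": {"series": [[[0, 0, 0], [0, 0, 0]], [[0, 0, 0], [0, 0, 0]], [[0, 0, 0], [0, 0, 0]], [[0, 0, 0], [0, 0, 0]], [[0, 0, 0], [0, 0, 0]], [[0, 0, 0], [0, 0, 0]], [[0, 0, 0], [0, 0, 0]], [[0, 0, 0], [0, 0, 0]]]}}

```text
clock: 19.9
tool_pos: [0.5145, -0.1569, 0.3065]
tool_rot: [-0.138, -0.392, -0.588, 0.693]
ft_force: [0.0, -0.3, -0.4]
width: 0.343
```

```bash
python3 - <<'E'
from h import *
o=get_obs();M=rot(o["tool_rot"]).as_matrix();print(o["joints"].round(2),np.abs(o["joint_vel"]).max().round(4),o["tool_pos"],M.round(3),o["width"],o["ft_force"].round(1),o["clock"])
print("tilt deg",np.degrees(np.arccos(-M[2,1])),"module centre est z",o["tool_pos"][2]+M[2,1]*.052)
d=read_camera("wrist");crop(d["image"],180,190,380,350,4,"w17.png")
s=read_camera("side");crop(s["image"],200,0,400,220,3,"s17.png")
E
```

```text
[-0.58  0.06  1.76  0.25  0.56  1.22] 0.0006 [ 0.51454887 -0.15687569  0.30650909] [[-0.654  0.654 -0.381]
 [ 0.269 -0.269 -0.925]
 [-0.707 -0.707  0.   ]] 0.3431250651542927 [ 0.  -0.3 -0.4] 19.9
tilt deg 44.97426133256658 module centre est z 0.26972302728097797
```

View pics/s17.png

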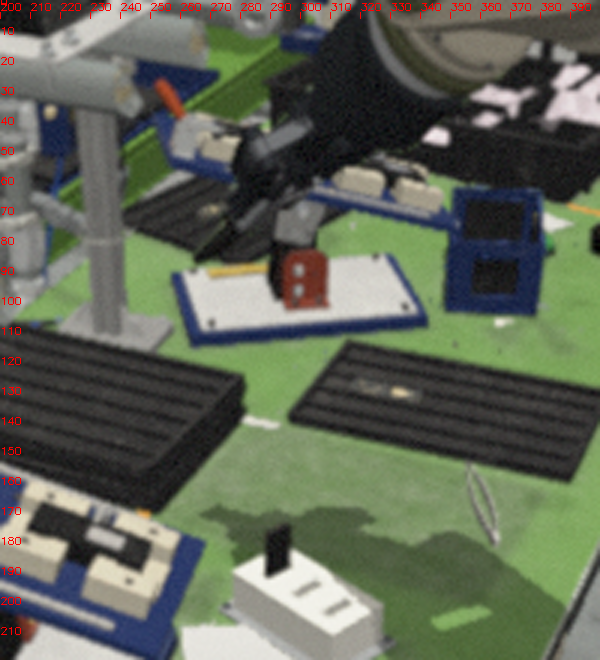

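View pics/w17.png

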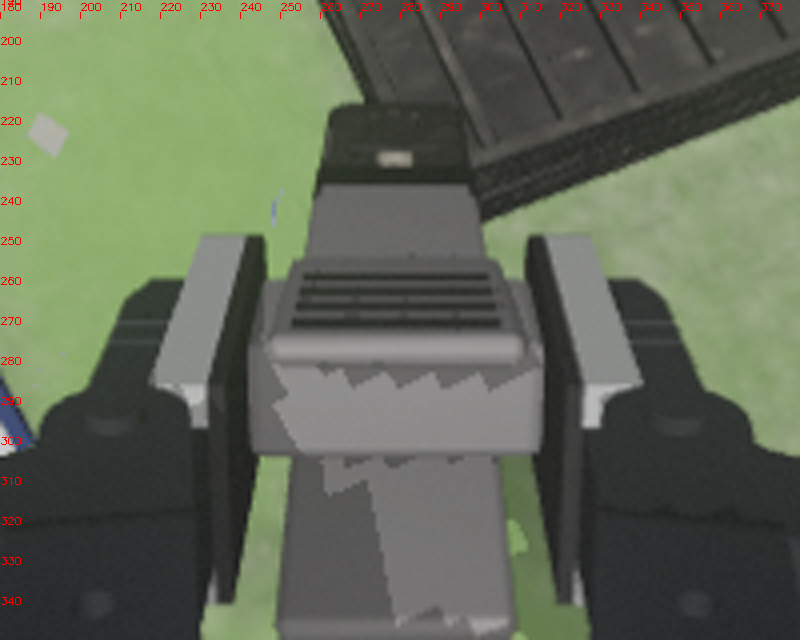

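Clip and module are held at 45°, with the clip shut on the module and the other module still in the back slot. The arm is at rest, so I'm handing in.

```bash
python3 -c "
from workcell import close_job; print(close_job())"
```

```text
the job is handed in; nothing more can be done
None
```

The job is handed in. The clip is shut on the front module and holds it out of the rack, leaned over at about 45°. The gripper is on the end faces of the clip's middle block.

I squeezed the wings to take the clip off its stand, let it close on the top of the module, then regripped by the block. From there I drew the module straight up and tilted it.

**Last checks before handing in, at 19.9 s:**
- **Tilt:** the tool was at 45.0°. I took the module's tilt from the tool and did not measure it separately.
- **Height:** the TCP was at 0.306 m, which puts the module centre at about 0.27 m by estimate.
- **Motion:** the joints were still, at under 0.001 rad/s.
- **Grip:** the finger opening read about 29 mm on the 30 mm block, with 40 N of grip set.
- **Pictures:** the wrist view showed the clip shut on the module and the fingers clear of it. The side view showed the other module still upright in the back slot.

I saw no contact between the gripper and the module, and no check failed. I could not read the clip lever angle or the clip-to-module force directly. `close_job()` reports no verdict.

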